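# Close the slide case and hold its lock knob down

## Task

Close the white microscope-slide case: fold the green flap down flat first, then the blue flap down flat over it. Then pick up the orange lock knob, turn it so that its white pointer matches the white mark beside the case's D-shaped shaft, push it fully home on the shaft and press the sprung shaft right down; finish while still gripping the knob and keeping it pressed down. Leave the other things on the bench where they stand.

Things in the scene. Friction and masses are not known exactly. Their poses are not given: they have to be found in the camera images.
- case: white open-topped slide case fixed to the bench, 200 (x) x 190 (y) x 70 mm high; origin: centre of its underside, on the bench. The shaft and its 40 mm wide black collar (top 84 mm above the bench) stand at its centre. Flaps: 196 mm wide (x), 96 mm from hinge to free edge, 4 mm thick; a notch in mid free edge, 48 wide, 30 deep, clears the shaft (at x = 0: solid to 66 mm from the hinge)
- flap_green (a joint): green flap, hinged on the case's +y edge (hinge line y = +90, z = 73 mm in the case's frame, along x). Rad: 0 = closed flat over the case, at its stop; 1.57 = upright; more = leaning outward (starts at 1.35 to 1.8). Its stiff hinge (0.06 N m) keeps it where it is left; push its outer face to fold it in and down
- flap_blue (a joint): blue flap, the same but hinged on the case's -y edge (hinge line y = -90, z = 78 mm); closed, it lies over the green flap's edge. Same angles, starts and stiffness, 0 = closed flat
- shaft_top (a point): centre of the top end of the upright steel D-shaft, 26 mm above the collar, 110 mm above the bench. 14 mm diameter, one flat 3.5 mm from the axis; the top 5 mm taper by 2 mm all round. x axis: from the shaft's axis out through the flat; z up. a broad white mark on the black collar lies on the flat's side. The shaft does not turn
- press (a joint): how far the sprung shaft is pressed down, m: 0 = up, 0.006 = right down at its stop. It starts to move at 3 N and is right down at about 6.6 N. Right down with the knob home, the knob's underside is 2 mm above the collar
- knob: lock knob, loose, upright on the bench, 55 to 115 g: black skirt 44 mm across, 22 mm high, topped by an orange grip bar 42 (knob's x) x 16 (y) x 26 mm high (22 to 48 mm above the underside). Origin: centre of underside, z up. D-bore in the underside, 18 mm deep, 1 mm wider than the shaft all round, its flat on the +x side, where a white pointer bar is. Fits with its x along shaft_top's x
- knob_pointer (a point): outer end of the white pointer on top of the knob's bar, 21 mm along the knob's +x and 48 mm above its underside
- slide_box: bystander: closed flat blue box with white lid, 92 mm square, 36 mm high; origin at the centre of its underside. Knob and box change sides of the case between starts
- reagent: bystander: amber bottle, 60 mm across, 150 mm high; origin at the centre of its underside
- tube_rack: bystander: green rack with tube caps, 70 x 120 x 61 mm high; origin at the centre of its underside
- dishes: bystander: stack of three round dishes, 92 mm across, 45 mm high; origin at the centre of its underside
- beaker: bystander: glass beaker, 72 mm across, 85 mm high; origin at the centre of its underside
- marker: bystander: white and red marker pen lying along its x, 130 x 15 x 12 mm; origin at the centre of its underside

How it is judged:
By the outcome, as a careful person would: the job done as asked, in the order asked, and still so for the second after the job is handed in, while the arm keeps its last pose, push and grip.
It also fails if it takes over 58 s, if anything falls off the work surface, if the arm or the gripper's body presses on something with over 40 N, if the wrist force passes 120 N, or if a joint passes its speed limit or range.

## Robot

A 7-joint arm with a two-finger parallel gripper is mounted at the origin on the work surface. World frame = base frame: x ahead of the robot, y to its left, z up, the work surface at z = 0. Lengths are in mm, angles in degrees, forces in N, time in s.
With the tool pointing down it reaches from about 425 to 950 mm from the base axis. Payload 4.7 kg.
Tool frame: the origin (TCP) lies between the finger pads; the fingertips stand 17 mm ahead of it and the grasp point (between the pads) lies 2 mm behind it (r.nose_length is the distance from the TCP to the fingertips, in mm); y points along the fingers, x is the direction in which the jaws open and shut, and the axes are right-handed (so a half turn about y gives the same grasp; the last joint's range is limited). The gripper opens to 85 mm and grips with 20 to 120 N. Pads are 22 mm wide; open, the fingers measure 114 mm over their backs; the gripper's body (76 mm by 85 mm) begins 54 mm behind the grasp point. The pads swing forward as they close: fully open they stand 13 mm farther back than shut.
Start: joints at [-69.781, 26.849, -2.785, 87.806, 1.381, 65.374, -4.715], TCP at [251.461, 626.43, 248.335] pointing down, gripper open.
Joint ranges: [-148.3, 148.3], [-19.14, 114.17], [-79.39, 73.82], [5.75, 140.21], [-59.74, 239.74], [12.07, 113.84], [-152.46, 152.46]. Speed limits (degrees/s): [147.25, 147.25, 180, 180, 180, 180, 180].

## Interface

Orientations are given as a 3x3 rotation matrix whose columns are the frame's x, y, z axes.
In Python, from cell import telemetry, imaging, close_job, r gives the robot as it stands. The module is installed in compiled form; this text tells all that it offers.
- The arm moves only by the tool arm_command, never from a script. Its argument "deltas" is one flat list of numbers, 7 for each row, row after row: the shift along the world's x, y, z in m, then the turn, a rotation vector about the world's x, y, z in degrees, then the opening, from 0 (shut) to 1 (fully open). In form: [x, y, z, rx, ry, rz, grip, x, y, z, rx, ry, rz, grip, ...]. A call has 1 to 5 rows; each row shifts and turns the commanded pose from where the row before left it; what a row does not reach is not made up. A row lasts 1/8 s, in which the tool goes at most 62.5 mm and 10.7 degrees, less where a joint would pass 70% of its speed; a pose out of reach is approached as far as the arm can. A call is refused whole if a number of a shift passes 0.0625 or a number of a turn 10.7, either way. A call with a gripper value outside its range is refused whole. The fingers move at their own pace and stop on an object; "grip_force" is the grip in N (left out, the last holds). Time passes only in rows, so rows that do not move let the fingers close. It gives the time, the measured TCP pose, the force and the opening at its end, in the units of the state.
- telemetry.observe(): the state, without advancing time (a new reading comes with each control period).
- imaging.camera(name): name is "side" or "top" or "wrist"; returns a dict with "image" (420x560x3 uint8, red, green, blue), "camera_matrix" (3x3 intrinsics, pixels), "R" (3x3) and "t" (3): a world point X has camera coordinates R X + t. Camera axes: x right, y down, z forward; pixel columns grow to the right and rows downward; lengths in mm; the calibration is good to about 2 mm. A picture is of the moment at which its call begins. There is no depth.
- close_job(): hands the job in, once; it reports no verdict.
The state is a dict: "time_s": time; "joint_positions": joint angles; "qd": joint speeds; "effort": joint torques, N m; "position": TCP position; "tool_rot": TCP orientation; "ft_force": force on the tool from outside, world axes, zero at the start; "torque": the same for the moment, N m; "grip_width": opening from 0.0 (shut) to 1.0 (fully open).
Only numpy, scipy, OpenCV 4.12 (cv2) and the standard library are available. Lean on these libraries where they do the work, as an engineer would, in place of code of your own. Each camera call takes 0.05 s, during which the arm holds its last target.

## Working session

There is one attempt and no reset: what is moved stays moved. The work goes in short steps, Python scripts to look and compute and a tool call to move; the robot and the scene stay as the last step left them, time stands still between calls to the robot, and variables do not carry over. Pictures are saved under pics/ and viewed, and the job is handed in when it is done.

Besides the shell and the picture viewer there is one more tool, called after "Request:" in YAML: its name, and indented under it one key for each argument. arm_command: Moves the arm, as the interface text tells. Its arguments: {"type":"object","properties":{"deltas":{"type":"array"},"grip_force":{"type":"number"}},"required":["deltas"]}

```bash
mkdir -p pics; cat > h.py <<'E'
import numpy as np,cv2
from cell import telemetry, imaging, close_job, r
def snap(n,tag):
    c=imaging.camera(n); cv2.imwrite(f'pics/{tag}.png',c['image'][:,:,::-1]); np.savez(f'pics/{tag}.npz',**{k:np.array(c[k]) for k in c}); return c
def load(tag): return dict(np.load(f'pics/{tag}.npz'))
def ray(c,u,v):
    K=c['camera_matrix'];R=c['R'];t=c['t']
    return -R.T@t, R.T@np.linalg.inv(K)@np.array([u,v,1.])
def onz(c,u,v,z):
    o,d=ray(c,u,v); return o+d*(z-o[2])/d[2]
def proj(c,X):
    p=c['camera_matrix']@(c['R']@np.array(X,float)+c['t']); return p[:2]/p[2]
def tri(c1,p1,c2,p2):
    o1,d1=ray(c1,*p1);o2,d2=ray(c2,*p2);d1/=np.linalg.norm(d1);d2/=np.linalg.norm(d2)
    A=np.stack([d1,-d2],1);s=np.linalg.lstsq(A,o2-o1,rcond=None)[0]
    a=o1+s[0]*d1;b=o2+s[1]*d2; return (a+b)/2,np.linalg.norm(a-b)
def st():
    s=telemetry.observe(); np.set_printoptions(precision=3,suppress=True)
    for k in ['time_s','position','ft_force','torque','grip_width','joint_positions']: print(k,np.array(s[k]))
    print(np.array(s['tool_rot']))
E
python3 - <<'E'
from h import *
for n in ['side','top','wrist']:
    c=snap(n,n+'0'); print(n,c['camera_matrix'],-c['R'].T@c['t'],c['R'])
st(); print(r.nose_length,[a for a in dir(r) if a[0]!='_'])
E
```

```text
side [[487.59672161   0.         296.6000545 ]
 [  0.         487.59672161 208.97233634]
 [  0.           0.           1.        ]] [  97.35099899 -734.18187612 1122.08877324] [[ 0.85435474 -0.51959239 -0.01008644]
 [-0.40487178 -0.6533032  -0.63974508]
 [ 0.32581717  0.55065295 -0.76852098]]
top [[419.5546114    0.         274.06998088]
 [  0.         419.5546114  209.8989615 ]
 [  0.           0.           1.        ]] [ 408.72732      -1.42469669 1382.5809908 ] [[ 0.01639181 -0.9998221   0.00933103]
 [-0.99331293 -0.01735034 -0.11414194]
 [ 0.11428353 -0.00739764 -0.99342063]]
wrist [[319.24975887   0.         277.6505069 ]
 [  0.         319.24975887 211.65411012]
 [  0.           0.           1.        ]] [182.50813425 652.68844162 372.85829935] [[ 0.37176515  0.92832486 -0.00190426]
 [ 0.88869001 -0.35529813  0.289816  ]
 [ 0.26836682 -0.10943578 -0.95708049]]
time_s 0.15
position [251.332 626.019 247.483]
ft_force [ 0.377  0.654 -0.941]
torque [ 0.012  0.028 -0.028]
grip_width 0.9980009032767305
joint_positions [-69.78   26.889  -2.784  87.857   1.381  65.375  -4.716]
[[ 0.373 -0.001 -0.928]
 [ 0.928 -0.001  0.373]
 [-0.002 -1.    -0.   ]]
17.0 ['Unreachable', 'nose_length']
```

View pics/top0.png

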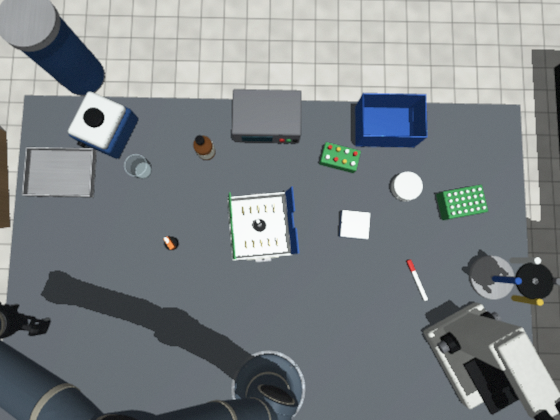

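View pics/side0.png

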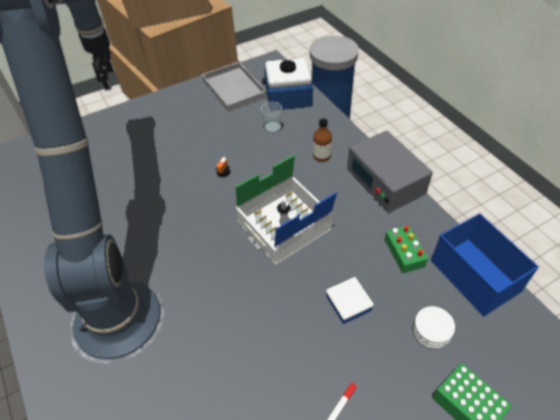

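View pics/wrist0.png

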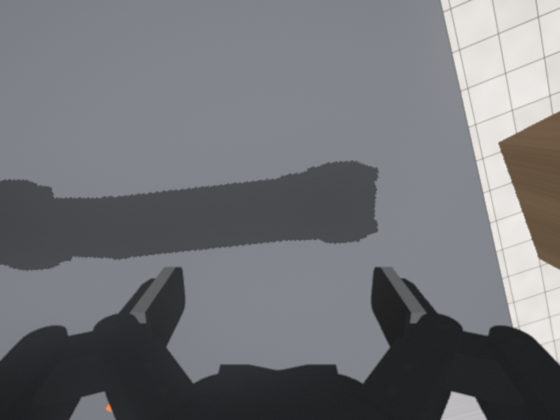

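```bash
python3 - <<'E'
from h import *
a=cv2.imread('pics/top0.png');b=cv2.imread('pics/side0.png')
A=cv2.resize(a[175:275,215:315],None,fx=4,fy=4,interpolation=2)
K1=cv2.resize(a[223:263,150:190],None,fx=10,fy=10,interpolation=2)
cv2.imwrite('pics/z1.png',np.hstack([A,K1]))
B=cv2.resize(b[150:270,225:345],None,fx=4,fy=4,interpolation=2)
K2=cv2.resize(b[150:182,207:239],None,fx=10,fy=10,interpolation=2)
K2=cv2.copyMakeBorder(K2,0,160,0,0,0)
cv2.imwrite('pics/z2.png',np.hstack([B,K2]))
E
```

```text
(no output)
```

View pics/z1.png

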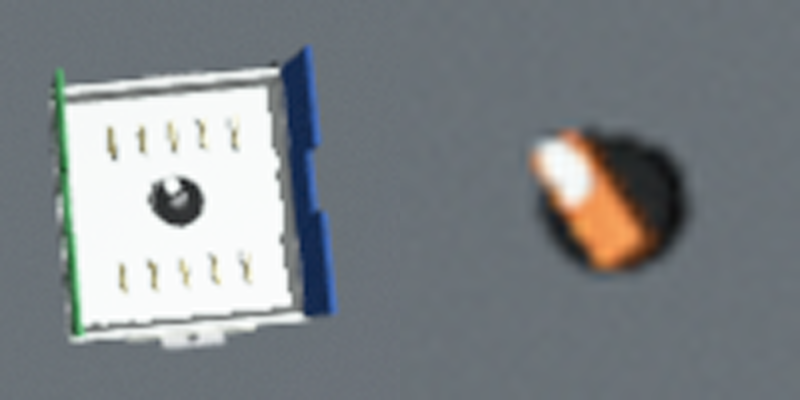

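View pics/z2.png

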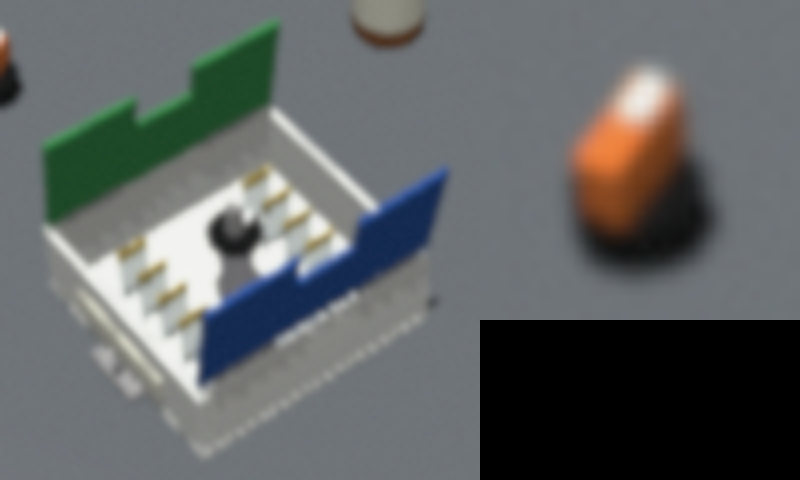

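```bash
python3 - <<'E'
from h import *
st_=None
c=load('top0');s=load('side0')
f=lambda x,y:(215+(x+.5)/4-.5,175+(y+.5)/4-.5)
g=lambda x,y:(150+(x-400+.5)/10-.5,223+(y+.5)/10-.5)
S=lambda x,y:(225+(x+.5)/4-.5,150+(y+.5)/4-.5)
print('collar top',onz(c,*f(177,200),84))
print('side collar',onz(s,*S(234,232),84))
for n,p in dict(TL=(64,88),TR=(283,68),BL=(74,340),BR=(310,318)).items(): print(n,onz(c,*f(*p),70))
for n,p in dict(L=(47,228),B=(202,400),T=(275,110)).items(): print('side',n,onz(s,*S(*p),70))
# knob: tip top z48
print('knob tip',onz(c,*g(545,152),48),'far end',onz(c,*g(628,262),48),'skirt c',onz(c,*g(617,200),22))
# green flap corners via two views
print(tri(c,f(60,70),s,S(276,22)),tri(c,f(76,333),s,S(45,145)))
print(tri(c,f(308,47),s,S(446,170)),tri(c,f(332,313),s,S(207,312)))
E
```

```text
collar top [511.31774537  35.28235729  84.        ]
side collar [508.16514075  33.49773659  84.        ]
TL [599.51570555 126.66123881  70.        ]
TR [618.57816181 -46.03080419  70.        ]
BL [402.15747611 113.33817785  70.        ]
BR [422.15539408 -69.66589659  70.        ]
side L [403.31688899 116.6012764   70.        ]
side B [423.23596777 -69.3450456   70.        ]
side T [599.18168469 129.82120133  70.        ]
knob tip [467.30930838 335.90896377  48.        ] far end [433.03544826 308.13114983  48.        ] skirt c [453.37219525 318.58157232  22.        ]
(array([597.46479175, 120.74586216, 168.67027848]), np.float64(2.054881082280773)) (array([407.21712075, 103.79860783, 166.34927419]), np.float64(0.9636152366721334))
(array([617.23111236, -60.25921626, 173.62633823]), np.float64(1.3495456638146377)) (array([425.35725939, -80.12839936, 175.03949929]), np.float64(0.9952304338862316))
```

Request:
arm_command:
  deltas: [0.0245,-0.058,0,0,0,-7.8,0,0.0245,-0.058,0,0,0,-7.8,0,0.0245,-0.058,0,0,0,-7.8,0,0.0245,-0.058,0,0,0,-7.8,0,0.0245,-0.058,0,0,0,-7.8,0]
  grip_force: 40

```text
time_s: 0.78
position: [373.6, 336.5, 248.3]
tool_rot: [[0.876, 0.0, -0.483], [0.483, 0.0, 0.876], [0.0, -1.0, 0.0]]
ft_force: [1.5, 0.1, 0.5]
grip_width: -0.004
```

Request:
arm_command:
  deltas: [0.0245,-0.058,0,0,0,-7.8,0,0.0245,-0.058,0,0,0,-7.8,0,0.0245,-0.058,0,0,0,-7.8,0,0,0,0,0,0,0,0]

```text
time_s: 1.27
position: [447.5, 160.6, 248.5]
tool_rot: [[0.996, 0.001, -0.089], [0.089, -0.001, 0.996], [0.001, -1.0, -0.001]]
ft_force: [0.4, 0.4, 0.4]
grip_width: -0.001
```

```bash
python3 - <<'E'
from h import *
snap('wrist','w1');st()
E
```

```text
time_s 1.325
position [446.521 163.754 248.371]
ft_force [-0.446  1.04  -0.295]
torque [0.051 0.036 0.027]
grip_width -0.002731105308879346
joint_positions [-43.103   7.921  19.946 114.964  -3.195  57.62  -16.165]
[[ 0.995  0.    -0.095]
 [ 0.095  0.     0.995]
 [ 0.    -1.     0.   ]]
```

View pics/w1.png

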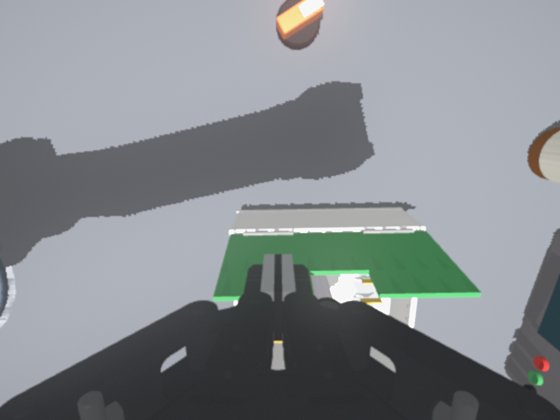

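Request:
arm_command:
  deltas: [0,0,-0.05,0,0,0,0,0,0,-0.032,0,0,0,0,0.003,-0.03,0,0,0,0,0,0.002,-0.021,0,0,0,0,0,0,0,0,0,0,0,0]

```text
time_s: 1.95
position: [450.7, 115.2, 166.1]
tool_rot: [[0.995, -0.001, -0.1], [0.1, 0.0, 0.995], [-0.001, -1.0, 0.0]]
ft_force: [-0.1, 0.2, 0.4]
grip_width: -0.001
```

Request:
arm_command:
  deltas: [0.002,-0.019,-0.009,0,0,0,0,0.002,-0.017,-0.012,0,0,0,0,0.001,-0.013,-0.016,0,0,0,0,0.001,-0.009,-0.019,0,0,0,0,0,-0.003,-0.014,0,0,0,0]

```text
time_s: 2.58
position: [457.4, 55.5, 95.8]
tool_rot: [[0.995, 0.001, -0.102], [0.102, 0.001, 0.995], [0.001, -1.0, 0.001]]
ft_force: [0.7, 2.0, -0.4]
grip_width: 0.0
```

```bash
python3 - <<'E'
from h import *
st();a=snap('side','s2');b=snap('top','t2')
A=cv2.resize(a['image'][150:270,225:345,::-1],None,fx=4,fy=4,interpolation=2)
cv2.imwrite('pics/z3.png',A)
E
```

```text
time_s 2.575
position [457.376  55.458  95.781]
ft_force [ 0.708  1.993 -0.386]
torque [ 0.155 -0.014 -0.02 ]
grip_width 0.00019572773371599183
joint_positions [-28.855  19.884  20.165 125.423 -11.487  36.334   5.344]
[[ 0.995  0.001 -0.102]
 [ 0.102  0.001  0.995]
 [ 0.001 -1.     0.001]]
```

View pics/z3.png

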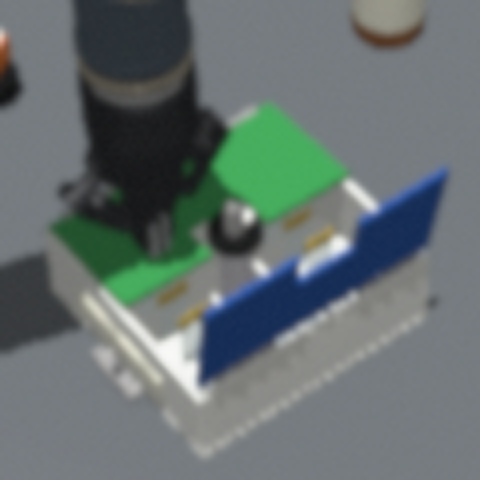

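Request:
arm_command:
  deltas: [0,0,-0.004,0,0,0,0,0,0,-0.002,0,0,0,0,0,0,0,0,0,0,0]

```text
time_s: 3.05
position: [457.3, 54.7, 91.8]
tool_rot: [[0.995, 0.0, -0.1], [0.1, 0.002, 0.995], [0.0, -1.0, 0.002]]
ft_force: [-4.0, 0.5, 12.1]
grip_width: 0.004
```

Request:
arm_command:
  deltas: [0,0,0.06,0,0,0,0,0,0,0.062,0,0,0,0,0,0,0.01,0,0,0,0,0.005,-0.057,0,0,0,0,0,0.005,-0.057,0,0,0,0,0]

```text
time_s: 3.68
position: [466.9, -60.4, 222.1]
tool_rot: [[0.995, 0.0, -0.103], [0.103, 0.001, 0.995], [0.0, -1.0, 0.001]]
ft_force: [0.7, -0.1, 0.2]
grip_width: 0.003
```

Request:
arm_command:
  deltas: [0.006,-0.058,0,0,0,0,0,0,0,0,0,0,0,0,0,0,-0.055,0,0,0,0,0,0,0,0,0,0,0]

```text
time_s: 4.18
position: [469.8, -116.3, 164.0]
tool_rot: [[0.995, -0.01, -0.101], [0.101, 0.001, 0.995], [-0.01, -1.0, 0.002]]
ft_force: [0.4, 0.2, 0.3]
grip_width: 0.002
```

```bash
python3 - <<'E'
from h import *
st();a=snap('side','s4');b=snap('top','t4')
A=cv2.resize(a['image'][150:270,225:345,::-1],None,fx=4,fy=4,interpolation=2)
B=cv2.resize(b['image'][165:285,205:305,::-1],None,fx=4,fy=4,interpolation=2)
cv2.imwrite('pics/z4.png',np.hstack([A,B[:480,:300]]))
E
```

```text
time_s 4.175
position [ 469.819 -116.256  164.036]
ft_force [0.377 0.203 0.277]
torque [-0.022  0.026 -0.014]
grip_width 0.0019153515679957533
joint_positions [-16.418  16.33   30.348 119.419 -11.027  47.483  26.292]
[[ 0.995 -0.01  -0.101]
 [ 0.101  0.001  0.995]
 [-0.01  -1.     0.002]]
```

View pics/z4.png

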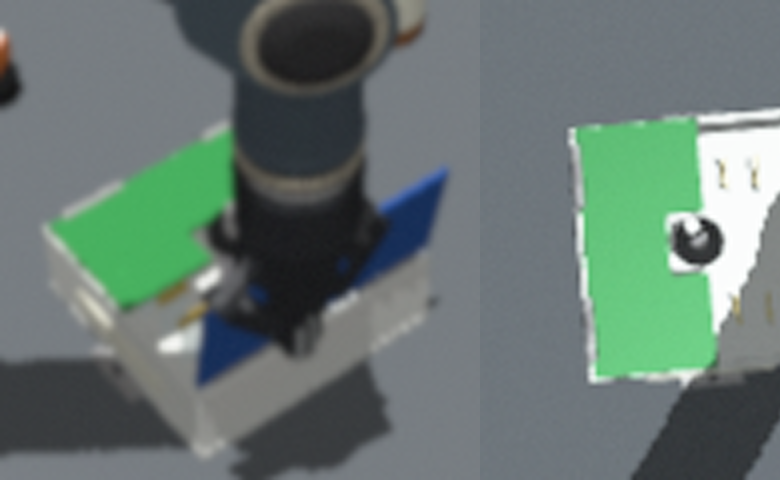

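Request:
arm_command:
  deltas: [-0.004,0.042,0,0,0,0,0,-0.002,0.019,0,0,0,0,0,0,0,0,0,0,0,0,-0.002,0.017,-0.008,0,0,0,0,-0.001,0.0155,-0.012,0,0,0,0]

```text
time_s: 4.9
position: [464.6, -24.1, 147.4]
tool_rot: [[0.995, 0.002, -0.099], [0.099, 0.0, 0.995], [0.002, -1.0, 0.0]]
ft_force: [1.7, -0.5, 0.5]
grip_width: 0.002
```

Request:
arm_command:
  deltas: [-0.001,0.0115,-0.015,0,0,0,0,-0.001,0.008,-0.017,0,0,0,0,0,0.002,-0.013,0,0,0,0,0,0,-0.004,0,0,0,0,0,0,0,0,0,0,0]

```text
time_s: 5.52
position: [461.8, -3.6, 98.0]
tool_rot: [[0.995, -0.001, -0.099], [0.099, -0.0, 0.995], [-0.001, -1.0, -0.0]]
ft_force: [-0.2, 0.7, 0.0]
grip_width: -0.0
```

Request:
arm_command:
  deltas: [0,0,-0.0025,0,0,0,0,0,0,-0.0015,0,0,0,0,0,0,0,0,0,0,0]

```text
time_s: 5.9
position: [462.5, -3.7, 96.7]
tool_rot: [[0.995, 0.001, -0.099], [0.099, 0.002, 0.995], [0.001, -1.0, 0.002]]
ft_force: [-6.3, -0.9, 24.2]
grip_width: -0.001
```

Request:
arm_command:
  deltas: [0,0,0.06,0,0,0,0,0,0,0.06,0,0,0,0,0.02,0,0.03,0,0,0,1,0,0,0,0,0,0,1,0,0,0,0,0,0,1]

```text
time_s: 6.52
position: [481.0, -3.4, 243.5]
tool_rot: [[0.995, -0.002, -0.099], [0.099, 0.0, 0.995], [-0.002, -1.0, 0.0]]
ft_force: [-0.1, -0.2, 0.6]
grip_width: 0.635
```

```bash
python3 - <<'E'
from h import *
snap('wrist','w5');st();snap('top','t5');snap('side','s5')
A=cv2.imread('pics/t5.png');B=cv2.imread('pics/s5.png')
cv2.imwrite('pics/z5.png',np.hstack([cv2.resize(A[185:265,220:300],None,fx=5,fy=5,interpolation=2),cv2.resize(B[165:265,230:330],None,fx=4,fy=4,interpolation=2)]))
E
```

```text
time_s 6.575
position [480.697  -3.345 243.119]
ft_force [-0.085 -0.72  -0.012]
torque [ 0.039 -0.012 -0.022]
grip_width 0.7259870396209226
joint_positions [-31.525   9.228  30.505 115.099  -5.546  57.208   7.383]
[[ 0.995 -0.003 -0.099]
 [ 0.099 -0.     0.995]
 [-0.003 -1.     0.   ]]
```

View pics/w5.png

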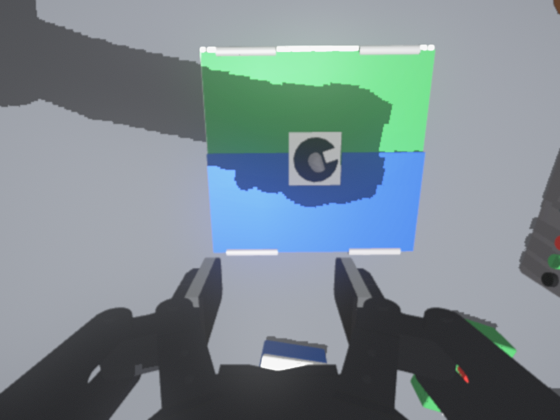

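View pics/z5.png

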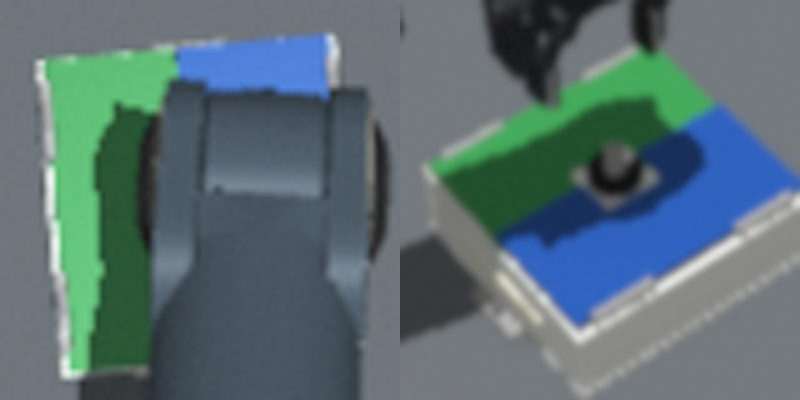

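```bash
python3 - <<'E'
from h import *
A=cv2.imread('pics/w5.png')
cv2.imwrite('pics/z6.png',cv2.resize(A[125:195,280:350],None,fx=8,fy=8,interpolation=2))
c=load('w5')
g=cv2.cvtColor(A,6)[125:195,280:350]
a=A.astype(int)
# collar: dark
m=((g<75)).astype(np.uint8); n,l,s,ce=cv2.connectedComponentsWithStats(m); 
for i in range(1,n):
    if s[i,4]>50: print(s[i],ce[i])
# case corners at z of rim: outline 
for z in (84,): print(onz(c,316,159,z))
E
```

```text
[ 14  13  43  43 982] [32.5814664  34.18737271]
[510.72835206  35.2825308   84.        ]
```

View pics/z6.png

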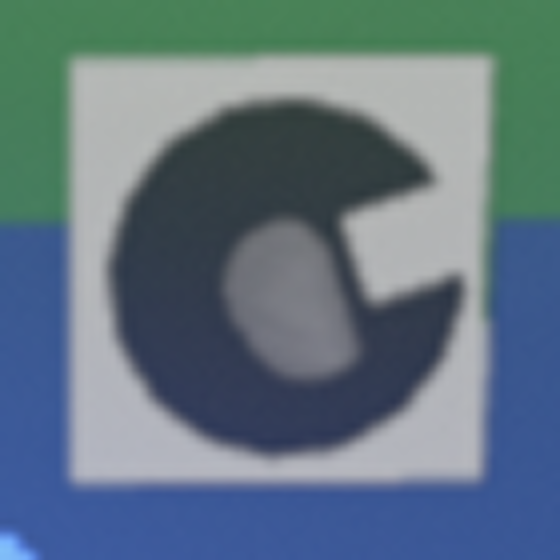

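```bash
python3 - <<'E'
from h import *
c=load('w5'); f=lambda x,y:(280+(x+.5)/8-.5,125+(y+.5)/8-.5)
P=lambda x,y,z=84:onz(c,*f(x,y),z)
ang=lambda a,b:np.degrees(np.arctan2(b[1]-a[1],b[0]-a[0]))
print('collar c',P(287.5,277.5), 'w',P(465,277)-P(110,277))
p=[P(345,213),P(435,182),P(370,308),P(462,275)]
print(ang(p[0],p[1]),ang(p[2],p[3]),ang(p[2],p[0])-90,ang(P(287.5,277.5),sum(p)/4))
# case edges yaw: fit
A=cv2.cvtColor(cv2.imread('pics/w5.png'),cv2.COLOR_BGR2HSV)
print('green/blue seam yaw',ang(onz(c,207,152.5,80),onz(c,426,152,80)))
print('case back edge',ang(onz(c,202,47,70),onz(c,433,46,70)), onz(c,202,47,70),onz(c,433,46,70))
# shaft top outline: flat edge (325,225)->(362,345) z110
a,b=P(362,345,110),P(325,225,110); print('flat',a,b,ang(a,b)-90)
print('shaft round left',P(222,290,110),P(285,217,110),P(310,381,110))
# knob from w1
w=load('w1');
cv2.imwrite('pics/z7.png',cv2.resize(cv2.imread('pics/w1.png')[0:60,260:340],None,fx=8,fy=8,interpolation=2))
E
```

```text
collar c [510.31614712  35.0187551   84.        ] w [39.22603231  3.95758549  0.        ]
24.803752884776788 25.76254722798206 22.824605852111972 21.658400497102363
green/blue seam yaw 5.889144653297766
case back edge 5.963871005472526 [403.79538101 117.51359704  70.        ] [598.15493426 137.81770628  70.        ]
flat [515.40828203  32.1049975  110.        ] [509.9904747   43.69725681 110.        ] 25.049704597871226
shaft round left [500.53314176  36.20858095 110.        ] [505.89080846  44.08140755 110.        ] [510.65131268  27.91834598 110.        ]
```

View pics/z7.png

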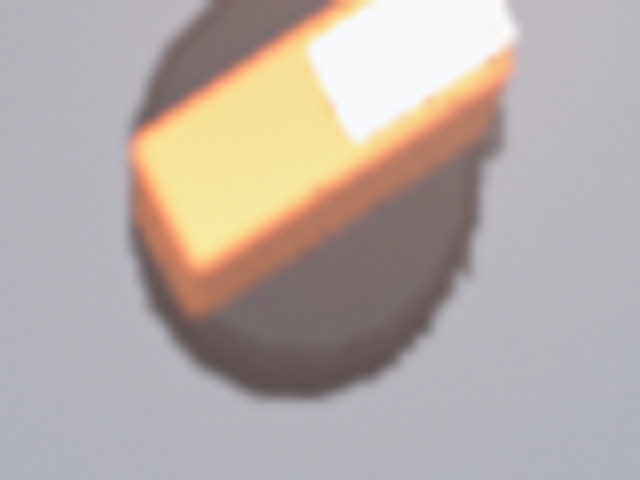

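Request:
arm_command:
  deltas: [-0.005,0.054,0,0,0,-9.5,1,-0.005,0.054,0,0,0,-9.5,1,-0.005,0.054,0,0,0,-9.5,1,-0.005,0.054,0,0,0,-9.5,1,-0.004,0.054,0,0,0,-9.5,1]

```text
time_s: 7.3
position: [457.5, 265.4, 243.4]
tool_rot: [[0.747, -0.001, 0.664], [-0.664, -0.001, 0.747], [-0.0, -1.0, -0.002]]
ft_force: [1.3, 0.8, -0.7]
grip_width: 0.997
```

Request:
arm_command:
  deltas: [-0.004,0.053,0,0,0,-9.5,1,0,0,0,0,0,0,1,0,0,0,0,0,0,1]

```text
time_s: 7.68
position: [454.0, 316.3, 243.3]
tool_rot: [[0.632, -0.001, 0.775], [-0.775, -0.002, 0.632], [0.001, -1.0, -0.002]]
ft_force: [-0.5, -1.2, 0.4]
grip_width: 1.0
```

```bash
python3 - <<'E'
from h import *
snap('wrist','w8');st()
A=cv2.imread('pics/w8.png')
hs=cv2.cvtColor(A,cv2.COLOR_BGR2HSV); m=cv2.inRange(hs,(5,90,120),(25,255,255));n,l,s,ce=cv2.connectedComponentsWithStats(m)
for i in range(1,n):
    if s[i,4]>60: print(s[i],ce[i])
E
```

```text
time_s 7.725
position [454.432 315.641 243.608]
ft_force [ 0.087 -0.102 -0.198]
torque [ 0.023 -0.003 -0.028]
grip_width 0.9989462104730203
joint_positions [-60.966  16.574  27.018 106.13   -8.598  59.404 -81.385]
[[ 0.631 -0.001  0.776]
 [-0.776 -0.002  0.631]
 [ 0.001 -1.    -0.002]]
[263 163  18  43 410] [271.005 189.605]
```

View pics/w8.png

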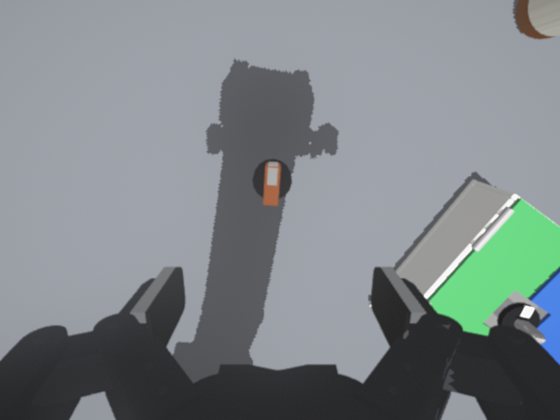

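```bash
python3 - <<'E'
from h import *
A=cv2.imread('pics/w8.png')
cv2.imwrite('pics/z9.png',cv2.resize(A[150:215,240:305],None,fx=8,fy=8,interpolation=2))
E
```

```text
(no output)
```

View pics/z9.png

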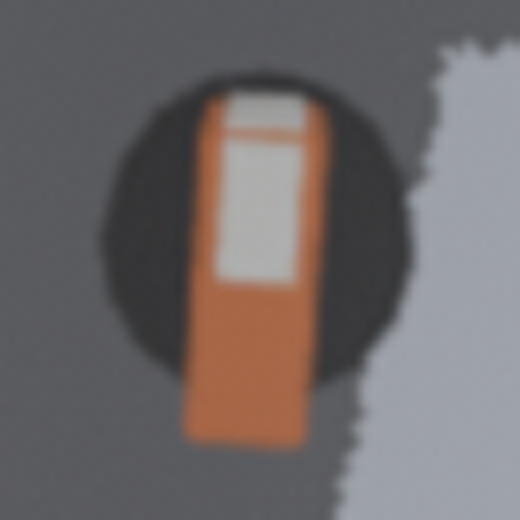

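```bash
python3 - <<'E'
from h import *
c=load('w8'); f=lambda x,y:(240+(x+.5)/8-.5,150+(y+.5)/8-.5)
P=lambda x,y,z=48:onz(c,*f(x,y),z)
nl,nr,fl,fr=P(183,440),P(305,447),P(198,133),P(326,138)
n=(nl+nr)/2;F=(fl+fr)/2
ang=lambda a,b:np.degrees(np.arctan2(b[1]-a[1],b[0]-a[0]))
print('centre',(n+F)/2,'len',np.linalg.norm(F-n),'w',np.linalg.norm(nl-nr),'yaw',ang(n,F),ang(nl,fl),ang(nr,fr))
print('skirt',P(257,235,22),P(100,235,22)-P(412,235,22))
E
```

```text
centre [452.52371241 322.55744942  48.        ] len 40.32886365064417 w 15.929648392398299 yaw 35.6524321228939 35.77933056004071 35.52657598112728
skirt [454.40999699 323.94749119  22.        ] [-27.15594935  33.23795836   0.        ]
```

Request:
arm_command:
  deltas: [-0.0015,0.007,-0.05,0,0,-3.1,0.5,0,0,-0.05,0,0,0,0.5,0,0,-0.05,0,0,0,0.5,0,0,-0.03,0,0,0,0.5,0,0,0,0,0,0,0.5]

```text
time_s: 8.35
position: [452.1, 321.5, 62.6]
tool_rot: [[0.587, -0.004, 0.81], [-0.81, -0.004, 0.587], [0.001, -1.0, -0.005]]
ft_force: [-0.0, -0.5, -0.2]
grip_width: 0.501
```

```bash
python3 - <<'E'
from h import *
snap('wrist','w10');st();snap('side','s10')
B=cv2.imread('pics/s10.png');cv2.imwrite('pics/z10.png',np.hstack([cv2.imread('pics/w10.png')[100:400,100:500],cv2.resize(B[130:205,180:270],None,fx=4,fy=4,interpolation=2)]))
E
```

```text
time_s 8.4
position [453.262 322.504  64.189]
ft_force [ 0.759 -0.791  0.171]
torque [ 0.021 -0.026 -0.004]
grip_width 0.49961649796020263
joint_positions [-56.64   30.504  22.099 114.165 -17.735  38.649 -77.358]
[[ 0.587 -0.001  0.809]
 [-0.809 -0.002  0.587]
 [ 0.001 -1.    -0.002]]
```

View pics/z10.png

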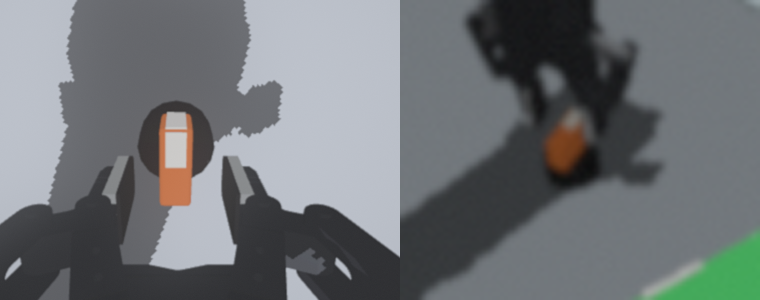

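```bash
python3 - <<'E'
from h import *
c=load('w10');A=c['image'][:,:,::-1];cv2.imwrite('pics/z11.png',cv2.resize(np.ascontiguousarray(A[195:315,225:325]),None,fx=5,fy=5,interpolation=2))
n=onz(c,275.5,305,48);F=onz(c,275.5,230.5,48);print(n,F,(n+F)/2,np.linalg.norm(F-n))
E
```

```text
[436.69008963 310.86472918  48.        ] [469.03843242 334.26539336  48.        ] [452.86426102 322.56506127  48.        ] 39.9250092784096
```

View pics/z11.png

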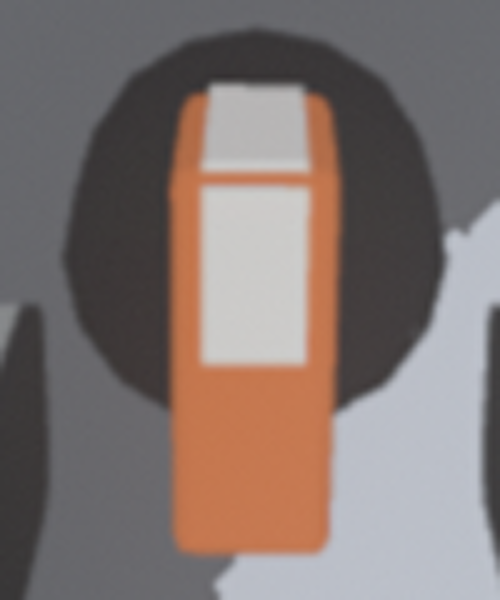

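Request:
arm_command:
  deltas: [0,0,-0.015,0,0,0,0.5,0,0,-0.005,0,0,0,0.5,0,0,0,0,0,0,0.5]

```text
time_s: 8.82
position: [452.7, 324.2, 44.2]
tool_rot: [[0.589, -0.0, 0.808], [-0.808, -0.0, 0.589], [0.0, -1.0, -0.0]]
ft_force: [0.0, 0.2, -0.3]
grip_width: 0.502
```

Request:
arm_command:
  deltas: [0,0,0,0,0,0,0.3,0,0,0,0,0,0,0.1,0,0,0,0,0,0,0.1,0,0,0,0,0,0,0.0]
  grip_force: 60

```text
time_s: 9.32
position: [453.3, 324.4, 44.7]
tool_rot: [[0.589, 0.001, 0.808], [-0.808, 0.0, 0.589], [0.0, -1.0, 0.001]]
ft_force: [-0.0, 0.1, 2.6]
grip_width: 0.172
```

```bash
python3 - <<'E'
from h import *
c=snap('wrist','w12');st()
A=c['image'][:,:,::-1];cv2.imwrite('pics/z12.png',A)
E
```

```text
time_s 9.375
position [453.242 324.348  44.692]
ft_force [ 0.672 -0.545  3.944]
torque [-0.07   0.01   0.002]
grip_width 0.17360485208010967
joint_positions [-55.912  32.26   21.039 114.565 -18.841  36.377 -76.456]
[[ 0.589  0.001  0.808]
 [-0.808  0.     0.589]
 [ 0.    -1.     0.001]]
```

View pics/z12.png

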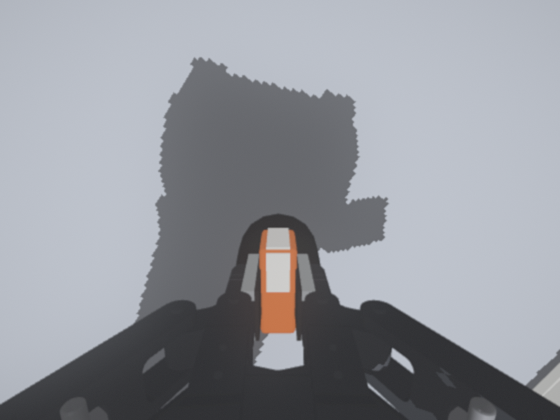

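Request:
arm_command:
  deltas: [0,0,0.05,0,0,0,0,0,0,0.05,0,0,0,0,0,0,0.05,0,0,0,0,0,-0.05,0,0,0,-2,0,0,-0.052,0,0,0,-2,0]

```text
time_s: 10.0
position: [452.7, 221.6, 194.7]
tool_rot: [[0.532, 0.001, 0.847], [-0.847, 0.001, 0.532], [-0.0, -1.0, 0.001]]
ft_force: [0.2, -0.4, 0.1]
grip_width: 0.172
```

Request:
arm_command:
  deltas: [0,-0.053,0,0,0,-2,0,0.001,-0.053,0,0,0,-2,0,0.001,-0.053,0,0,0,-2,0,0.001,-0.053,0,0,0,-1.5,0,0,0,0,0,0,0,0]

```text
time_s: 10.62
position: [455.2, 6.1, 194.4]
tool_rot: [[0.408, -0.0, 0.913], [-0.913, -0.001, 0.408], [0.0, -1.0, -0.0]]
ft_force: [0.5, 0.5, -1.5]
grip_width: 0.174
```

Request:
arm_command:
  deltas: [0,0,0,0,0,0,0,0,0,0,0,0,0,0]

```text
time_s: 10.88
position: [455.8, 11.7, 194.1]
tool_rot: [[0.419, -0.0, 0.908], [-0.908, 0.0, 0.419], [-0.0, -1.0, -0.0]]
ft_force: [-0.3, -0.3, -0.7]
grip_width: 0.17
```

```bash
python3 - <<'E'
from h import *
c=snap('wrist','w13');st()
A=c['image'][:,:,::-1];cv2.imwrite('pics/z13.png',cv2.resize(np.ascontiguousarray(A[140:340,180:380]),None,fx=3,fy=3,interpolation=2))
E
```

```text
time_s 10.925
position [455.858  11.633 194.139]
ft_force [-0.118  0.951 -0.526]
torque [-0.017 -0.014  0.006]
grip_width 0.17607131169671608
joint_positions [-40.214  11.106  38.383 121.627  -8.987  49.994 -61.798]
[[ 0.419 -0.     0.908]
 [-0.908  0.     0.419]
 [-0.    -1.    -0.   ]]
```

View pics/z13.png

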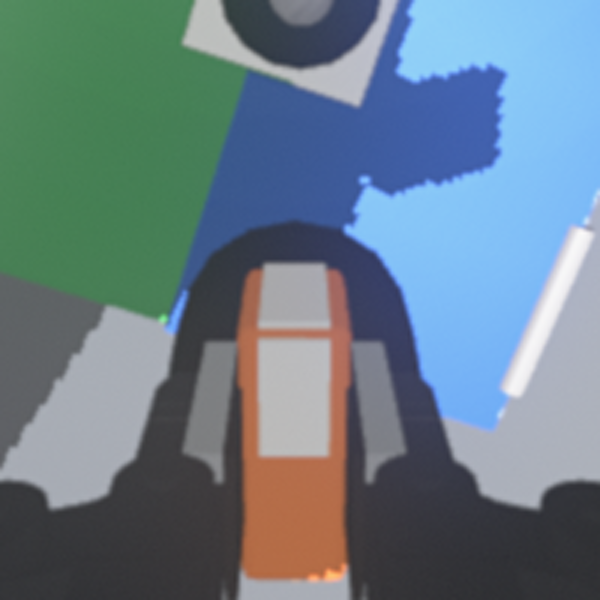

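View pics/w13.png

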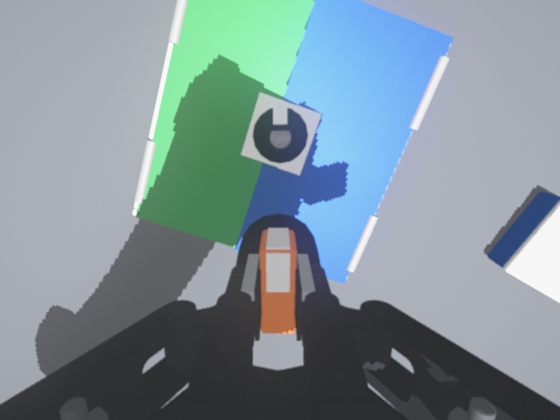

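```bash
python3 - <<'E'
from h import *
c=load('w13');A=np.ascontiguousarray(c['image'][:,:,::-1]);cv2.imwrite('pics/z14.png',cv2.resize(A[85:180,235:330],None,fx=6,fy=6,interpolation=2))
f=lambda x,y:(180+(x+.5)/3-.5,140+(y+.5)/3-.5)
z=194.1-44.6+48
n=onz(c,*f(294,575),z);F=onz(c,*f(295,334),z)
print('bar',n,F,'len',np.linalg.norm(F-n),'w',np.linalg.norm(onz(c,*f(242,575),z)-onz(c,*f(347,575),z)),'mid',(n+F)/2,'yaw',np.degrees(np.arctan2((F-n)[1],(F-n)[0])))
E
```

```text
bar [437.70601849   2.4684015  197.5       ] [473.41688949  18.81736667 197.5       ] len 39.27537358318673 w 15.769936309330417 mid [455.56145399  10.64288409 197.5       ] yaw 24.599007724082327
```

View pics/z14.png

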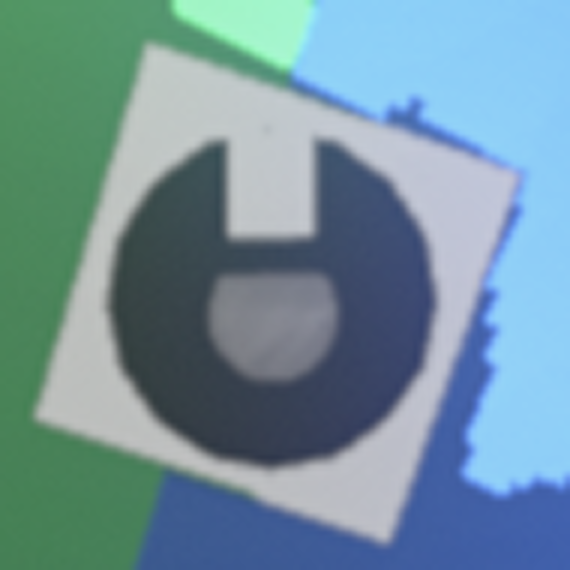

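```bash
python3 - <<'E'
from h import *
c=load('w13')
g=lambda x,y:(235+(x+.5)/6-.5,85+(y+.5)/6-.5)
P=lambda x,y,z:onz(c,*g(x,y),z)
C=P(272.5,302,84);b=P(272,467,84);l=P(108,302,84);rr=P(437,302,84)
print('collar',C,np.linalg.norm(b-C),np.linalg.norm(l-rr))
d=lambda a,b:np.degrees(np.arctan2((b-a)[1],(b-a)[0]))
print('mark yaw',d(P(231,235,84),P(227,145,84)),d(P(314,235,84),P(316,145,84)),d(C,P(271.5,185,84)), d(P(314,238,84),P(230,238,84))-90)
for z in (105,110):
  print('shaft',z,P(272.5,317,z),np.linalg.norm(P(207,317,z)-P(338,317,z)),'flat yaw',d(P(325,272,z),P(220,273,z))-90)
E
```

```text
collar [510.72455837  34.33018403  84.        ] 19.728126480815387 39.409913596710304
mark yaw 27.201874209143437 23.960865715304603 25.424738246813277 24.79965980758783
shaft 105 [510.30972734  34.30524986 105.        ] 14.324968993534158 flat yaw 25.328605985268013
shaft 110 [510.58964947  34.47527215 110.        ] 13.991202153073308 flat yaw 25.328605985267302
```

Request:
arm_command:
  deltas: [0.027,0.012,0,0,0,0.4,0,0.028,0.012,0,0,0,0,0,0,0,-0.02,0,0,0,0,0,0,0,0,0,0,0]

```text
time_s: 11.42
position: [509.8, 35.2, 172.9]
tool_rot: [[0.424, -0.004, 0.906], [-0.906, -0.001, 0.424], [-0.001, -1.0, -0.004]]
ft_force: [0.1, -0.2, -0.9]
grip_width: 0.173
```

Request:
arm_command:
  deltas: [0,0,0,0,0,0,0,0,0,0,0,0,0,0]

```text
time_s: 11.68
position: [511.1, 34.3, 175.0]
tool_rot: [[0.423, 0.001, 0.906], [-0.906, 0.0, 0.423], [0.0, -1.0, 0.001]]
ft_force: [0.8, 1.0, -0.1]
grip_width: 0.174
```

```bash
python3 - <<'E'
from h import *
c=snap('wrist','w15');st();s=snap('side','s15');t=snap('top','t15')
A=c['image'][:,:,::-1];cv2.imwrite('pics/z15.png',np.hstack([cv2.resize(np.ascontiguousarray(A[140:340,180:380]),None,fx=2,fy=2,interpolation=2),cv2.resize(np.ascontiguousarray(s['image'][150:250,230:330,::-1]),None,fx=4,fy=4,interpolation=2)]))
E
```

```text
time_s 11.725
position [511.107  34.269 174.999]
ft_force [0.641 0.703 0.49 ]
torque [0.03  0.018 0.017]
grip_width 0.17459826525536803
joint_positions [-38.066  18.664  36.391 115.954 -14.455  49.675 -58.693]
[[ 0.422  0.001  0.906]
 [-0.906  0.001  0.422]
 [ 0.    -1.     0.001]]
```

View pics/z15.png

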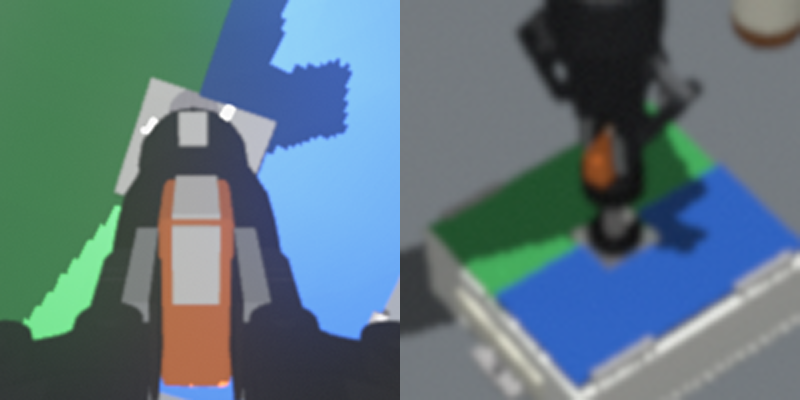

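Request:
arm_command:
  deltas: [-0.0003,0.001,-0.015,0,0,0,0,0,0,-0.004,0,0,0,0,0,0,-0.003,0,0,0,0,0,0,0,0,0,0,0]

```text
time_s: 12.32
position: [510.5, 35.1, 152.0]
tool_rot: [[0.422, -0.0, 0.906], [-0.906, -0.0, 0.422], [0.0, -1.0, -0.001]]
ft_force: [-0.2, 0.3, -1.1]
grip_width: 0.169
```

Request:
arm_command:
  deltas: [0,0,-0.002,0,0,0,0,0,0,-0.001,0,0,0,0,0,0,0,0,0,0,0]

```text
time_s: 12.7
position: [510.6, 35.2, 149.3]
tool_rot: [[0.422, 0.0, 0.906], [-0.906, -0.0, 0.422], [0.0, -1.0, 0.0]]
ft_force: [-0.0, -0.2, -0.1]
grip_width: 0.173
```

Request:
arm_command:
  deltas: [0,0,-0.002,0,0,0,0,0,0,-0.002,0,0,0,0,0,0,0,0,0,0,0]

```text
time_s: 13.08
position: [510.5, 35.2, 145.1]
tool_rot: [[0.422, -0.0, 0.906], [-0.906, -0.0, 0.422], [-0.0, -1.0, -0.0]]
ft_force: [-0.6, 0.5, -0.4]
grip_width: 0.173
```

Request:
arm_command:
  deltas: [0,0,-0.002,0,0,0,0,0,0,-0.002,0,0,0,0,0,0,0,0,0,0,0]

```text
time_s: 13.45
position: [510.5, 35.2, 141.1]
tool_rot: [[0.422, -0.0, 0.906], [-0.906, -0.0, 0.422], [0.0, -1.0, -0.0]]
ft_force: [0.1, -0.6, -0.5]
grip_width: 0.172
```

Sliding on freely (underside about 96.5 mm). Continue to home (~136.6) and the stop (~130.6).

Request:
arm_command:
  deltas: [0,0,-0.002,0,0,0,0,0,0,-0.002,0,0,0,0,0,0,0,0,0,0,0]

```text
time_s: 13.82
position: [510.5, 35.2, 137.1]
tool_rot: [[0.422, -0.0, 0.906], [-0.906, -0.0, 0.422], [-0.0, -1.0, -0.0]]
ft_force: [-0.3, -0.9, 0.3]
grip_width: 0.174
```

Request:
arm_command:
  deltas: [0,0,-0.002,0,0,0,0,0,0,0,0,0,0,0]

```text
time_s: 14.08
position: [510.8, 35.2, 135.5]
tool_rot: [[0.422, 0.0, 0.906], [-0.906, 0.0, 0.422], [0.0, -1.0, 0.0]]
ft_force: [-0.1, -0.4, 3.1]
grip_width: 0.174
```

Request:
arm_command:
  deltas: [0,0,-0.002,0,0,0,0,0,0,0,0,0,0,0]

```text
time_s: 14.32
position: [510.8, 35.2, 133.5]
tool_rot: [[0.422, 0.0, 0.906], [-0.906, 0.0, 0.422], [0.0, -1.0, 0.0]]
ft_force: [-0.5, -0.2, 3.5]
grip_width: 0.168
```

Request:
arm_command:
  deltas: [0,0,-0.002,0,0,0,0,0,0,0,0,0,0,0]

```text
time_s: 14.58
position: [510.8, 35.2, 131.4]
tool_rot: [[0.422, 0.0, 0.906], [-0.906, -0.0, 0.422], [0.0, -1.0, 0.0]]
ft_force: [-1.5, 0.1, 5.2]
grip_width: 0.174
```

Request:
arm_command:
  deltas: [0,0,-0.0015,0,0,0,0,0,0,0,0,0,0,0]
  grip_force: 80

```text
time_s: 14.82
position: [510.8, 35.2, 130.6]
tool_rot: [[0.422, 0.0, 0.906], [-0.906, 0.001, 0.422], [-0.0, -1.0, 0.0]]
ft_force: [-2.2, -0.2, 10.6]
grip_width: 0.168
```

Request:
arm_command:
  deltas: [0,0,-0.001,0,0,0,0,0,0,0,0,0,0,0]

```text
time_s: 15.08
position: [510.9, 35.1, 130.4]
tool_rot: [[0.422, 0.0, 0.906], [-0.906, 0.001, 0.422], [-0.001, -1.0, 0.001]]
ft_force: [-4.9, -1.6, 17.4]
grip_width: 0.169
```

```bash
python3 - <<'E'
from h import *
c=snap('wrist','w16');s=snap('side','s16');t=snap('top','t16');st()
A=c['image'][:,:,::-1];cv2.imwrite('pics/z16.png',np.hstack([cv2.resize(np.ascontiguousarray(A[140:340,180:380]),None,fx=2,fy=2,interpolation=2),cv2.resize(np.ascontiguousarray(s['image'][150:250,230:330,::-1]),None,fx=4,fy=4,interpolation=2)]))
E
```

```text
time_s 15.225
position [510.94   35.164 130.384]
ft_force [-5.394 -0.143 17.887]
torque [-0.006  1.215  0.038]
grip_width 0.16375396466465583
joint_positions [-35.857  22.541  34.233 118.084 -18.061  44.401 -55.624]
[[ 0.422  0.     0.906]
 [-0.906  0.001  0.422]
 [-0.001 -1.     0.001]]
```

View pics/z16.png

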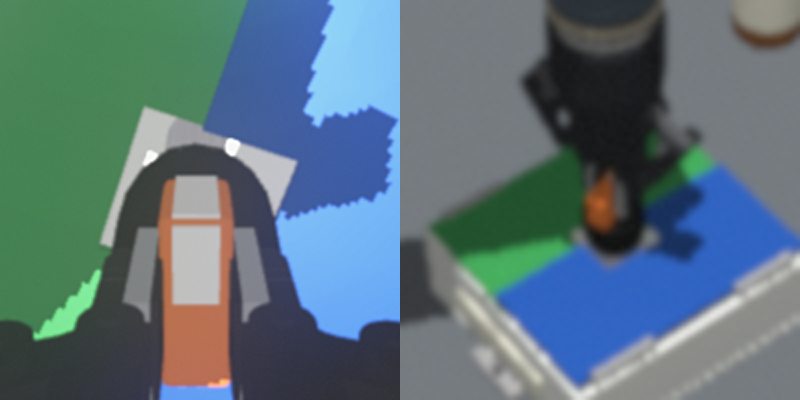

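View pics/t16.png

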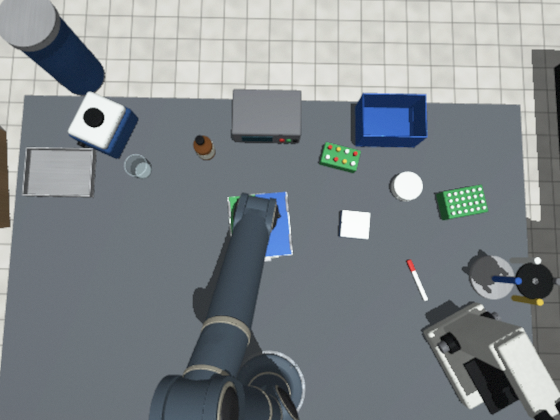

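```bash
python3 -c "
from h import *
print(close_job());st()"
```

```text
the job is handed in; nothing more can be done
None
the job is handed in; nothing more can be done
```

The job is handed in, after about 15 s of robot time. The green flap was folded flat first and the blue flap flat over it. The knob was then turned about 11° to match the mark, slid onto the shaft and pressed down, and the gripper still holds it there.

- **Flaps:** the fingertips stopped at z = 74.8 mm (12 N) on the green flap and 79.7 mm (24 N) on the blue. Those are about the heights expected for closed flaps, and later pictures showed both still flat.
- **Alignment:** the knob's pointer measured a yaw of 24.6° and the collar mark about 25°, so I added a 0.4° turn before fitting.
- **Knob and shaft:** the knob slid on without force until the bottom of the bore met the shaft, about 136 mm TCP height. The spring then gave way over about 6 mm. At 130.4 mm the travel stopped while the force rose to 17–18 N, so the shaft is at its stop with the knob home.
- **Grip:** 80 N set, and the last pictures show no slip of the knob in the fingers.
- **Bystanders:** all look unmoved in the last top view.

Two readings did not agree fully. The single-view estimates of the shaft position differed by up to 3 mm between cameras, and I used the wrist camera, which was closest. There was also a sideways force of about 5 N at the final press. I left it because it is far below the limits.

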